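Put the flat gap gauge back in its fitted tray

TASK

Put the long flat gap gauge that lies on the granite surface plate back into the empty pocket of the wooden gauge tray, flat and right down on the pocket floor. It is too thin to be picked off the granite, so slide it until one end stands well out over an edge and take it there; then lay it down across the two steel blocks, let go, and take it again by its middle, because the tray only has room for fingers there. Do not let the gauge drop to the bench, and leave the loose shafts and the feeler gauges where they are.

Things in the scene. Friction and masses are not known exactly. Their poses are not given: they have to be found in the camera images.
- gauge: Loose double-ended gap gauge of bright steel plate, about 0.15 kg, 200 mm long (own y), 54 mm wide (own x), 3 mm thick. Each end has an open slot 28 wide, 36 deep; a 24 mm hole is at the centre. Origin: centre of the underside, z up. It slides if pressed from above (about 10 N) with shut fingers beside the hole and dragged. Graspable from above across its width where both long edges are clear.
- gauge_end_a (a point): Middle of the gauge's +y end (between the prong tips), at its underside.
- gauge_end_b (a point): Middle of the gauge's -y end (between the prong tips), at its underside.
- surface_plate: Fixed dark granite surface plate, 200 mm (own x) by 250 mm (own y); smooth, slippery flat top 60 mm above the bench. Origin: centre of its underside. On the robot's left. The gauge starts wholly on it, within 7 degrees of along own y. The bench beyond its right-hand (own -y) edge is free, with room for fingers.
- blocks: Fixed matched pair of drilled steel blocks, each 25 mm thick (own y), 75 mm long (own x), 50 mm high, centred at own y = -46.5 and +46.5 mm, so with a clear 68 mm gap between them. Origin: on the bench midway between them. The gauge is laid across both, its length along own y, its underside then 50 mm up.
- tray: Fixed wooden gauge tray, 40 mm high, 236 mm along own y, own x from -45 to +140 mm. The long pocket at own x = 0 is empty; the short one at x = +100 mm holds a smaller gauge (fixed). A 60 mm wide finger gap (own y -30 to +30) runs across it down to a 6 mm base board, but for a 44 mm wide rib under the gauge's middle. Origin: underside, below the empty pocket's middle.
- pocket (a point): Middle of the floor of the empty pocket, 34 mm above the bench. The pocket is 206 mm (tray y) by 60 mm (tray x) and 6 mm deep, so the gauge has 3 mm play all round; its underside rests at this height. Either end of the gauge may point either way.
- cross_shaft_a: Bystander: plain hardened cross shaft lying down, 21 mm thick, 105 mm long. Origin: centre of its underside.
- cross_shaft_b: Bystander: shorter cross shaft lying down, 19 mm thick, 60 mm long. Origin: centre of its underside.
- feeler_set: Bystander: folded feeler gauge set, 14 x 98 x 10 mm. Origin: centre of its underside.

How it is judged:
By the outcome, as a careful person would: the job done as asked, in the order asked, and still so for the second after the job is handed in, with the robot touching nothing.
It also fails if it takes over 72 s, if anything falls off the work surface, if the arm or the gripper's body presses on something with over 40 N, if the wrist force passes 120 N, or if a joint passes its speed limit or range.

ROBOT

A 6-joint arm with a two-finger parallel gripper is mounted at the origin on a cart in front of the work surface, level with it; the furniture and walls round the work are solid. World frame = base frame: x ahead of the robot, y to its left, z up, the work surface at z = 0. Lengths are in mm, angles in rad, forces in N, time in s.
With the tool pointing down it reaches from about 400 to 925 mm from the base axis. Payload 12.5 kg.
Tool frame: the origin (TCP) lies midway between the tips of the shut fingers; the grasp point (between the pads) lies 19 mm behind it; z points along the fingers, y is the direction in which the jaws open and shut (so a half turn about z gives the same grasp; the last joint's range is limited). The gripper opens to 95 mm and grips with 3 to 60 N. Pads are 20 mm wide; open, the fingers measure 119 mm over their backs; the gripper's body (75 mm by 180 mm) begins 59 mm behind the grasp point.
Start: joints at [-1.389, 0.491, 1.559, -0, 1.092, -0.106], TCP at [177.425, -599.306, 214.661] pointing down, gripper open.
Joint ranges: [-3.1, 3.1], [-0.84, 2.19], [0.05, 2.79], [-1.13, 4.28], [0.06, 2.93], [-2.69, 2.69]. Speed limits (rad/s): [2.22, 2.22, 2.79, 3.14, 3.14, 3.14].

INTERFACE

Orientations are given as [roll, pitch, yaw] about the fixed x, y, z axes, in that order (R = Rz(yaw) Ry(pitch) Rx(roll)).
In Python, from cell import env, eyes, job_done, boxes_of, regions_of gives the robot as it stands.
- The arm moves only by the tool send_rows, never from a script. Its argument "plan" is text: rows parted by semicolons, each of 5 numbers parted by spaces: the shift along the tool's x, y, z in mm, then the turn about the tool's z in rad, then the finger opening in mm, from 0 to 95.1. In form: x y z roll gripper; .... A call has 1 to 8 rows; each row shifts and turns the pose as measured when the row begins, along the tool's axes as they then stand; what a row does not reach is not made up. A row lasts 1/10 s, in which the tool goes at most 50 mm and 8.59 degrees, less where a joint would pass 70% of its speed; a pose out of reach is approached as far as the arm can. A call with a gripper value outside its range is refused whole. The fingers move at their own pace and stop on an object; the grip force is fixed at half the most. Time passes only in rows, so rows that do not move let the fingers close. It gives the time, the measured TCP pose, the force and the opening at its end, in the units of the state.
- env.state(): the state, without advancing time (a new reading comes with each control period).
- eyes.read_camera(name): name is "scene" or "top" or "wrist"; returns a dict with "image" (384x512x3 uint8, red, green, blue), "vertical_fov" (degrees; the focal length in pixels is half the picture's height over the tangent of half this angle, whatever the lens; pixels are square), "cx", "cy" (the principal point, pixels), "k1" (the pictures are not rectified: a ray, as slopes to the right and down, at radius r is drawn at 1 + k1 r^2 times it, then the intrinsics apply), "extrinsics" (4x4, takes a point from camera to world coordinates). Camera axes: x right, y up, looking along -z (the intrinsics and any distortion apply to the point x, -y, -z); pixel columns grow to the right and rows downward; lengths in mm; the calibration is good to about 2 mm. A picture is of the moment at which its call begins. There is no depth.
- job_done(): hands the job in, once; it reports no verdict.
Trained networks look in a picture, given as the dict that the camera call returned (one of the last four; its "shot" number tells which), for a name from the list of things; names that differ only in an ending like _2 or _b are one class to them, and where a whole thing is asked for, a point or a joint stands for the part that bears it (a point fixed in the world has none). Each returns a list of dicts, best first, with "confidence" (0 to 1); they miss things now and then, are a little off and sometimes report something else, mostly with a low value. They report only what shows in the picture. A call takes as long as a camera call.
- boxes_of(target, picture): "bbox" ([left, top, width, height] in pixels, round what is visible of it).
- regions_of(target, picture): "pixels" (384x512 bool, what is visible of it) and "bbox" ([left, top, width, height] in pixels, round what is visible of it).
The state is a dict: "t": time; "joints": joint angles; "qvel": joint speeds; "tau": joint torques, N m; "eef_pos": TCP position; "tcp_rot": TCP orientation; "ft_force": force on the tool from outside, world axes, zero at the start; "moment": the same for the moment, N m; "opening": opening from 0.0 (shut) to 1.0 (fully open).
Only numpy, scipy, OpenCV 4.12 (cv2) and the standard library are available. Lean on these libraries where they do the work, as an engineer would, in place of code of your own. Each camera call takes 0.05 s, during which the arm holds its last target.

## Working session

There is one attempt and no reset: what is moved stays moved. The work goes in short steps, Python scripts to look and compute and a tool call to move; the robot and the scene stay as the last step left them, time stands still between calls to the robot, and variables do not carry over. Pictures are saved under pics/ and viewed, and the job is handed in when it is done.

Besides the shell and the picture viewer there is one more tool, called after "Call:" in YAML: its name, and indented under it one key for each argument. send_rows: Moves the arm, as the interface text tells. Its arguments: {"type":"object","properties":{"plan":{"type":"string"}},"required":["plan"]}

```bash
ls; mkdir -p pics; cat > h.py <<'E'
import numpy as np, cv2
from cell import env, eyes, job_done, boxes_of, regions_of
def cam(n): return eyes.read_camera(n)
def save(p,name): cv2.imwrite('pics/'+name,cv2.cvtColor(p['image'],cv2.COLOR_RGB2BGR))
def f_of(p): return p['image'].shape[0]/2/np.tan(np.radians(p['vertical_fov'])/2)
def ray(p,u,v):
    f=f_of(p); d=np.array([(u-p['cx'])/f,(v-p['cy'])/f]); s=d.copy()
    for _ in range(30): s=d/(1+p['k1']*(s@s))
    E=np.array(p['extrinsics']); return E[:3,3], E[:3,:3]@np.array([s[0],-s[1],-1])
def at_z(p,u,v,z):
    o,d=ray(p,u,v); return o+d*(z-o[2])/d[2]
def proj(p,P):
    E=np.array(p['extrinsics']); c=E[:3,:3].T@(np.array(P,float)-E[:3,3]); s=np.array([c[0],-c[1]])/-c[2]
    s=s*(1+p['k1']*(s@s)); return s*f_of(p)+np.array([p['cx'],p['cy']])
E
python3 - <<'E'
from h import *
for n in ["scene","top","wrist"]:
    p=cam(n); save(p,n+'0.png'); print(n,p['vertical_fov'],p['cx'],p['cy'],p['k1'],np.round(p['extrinsics'],3).tolist())
    for t in ["gauge","surface_plate","blocks","tray","cross_shaft_a","feeler_set"]:
        print(t,[(b['bbox'],round(b['confidence'],2)) for b in boxes_of(t,p)])
print(env.state())
E
```

```text
pics
scene 56.571394210987904 252.9903953858414 197.37125685025512 0.00948662513138218 [[-0.863, 0.371, -0.342, 222.609], [-0.504, -0.628, 0.592, 670.263], [0.005, 0.684, 0.73, 927.183], [0.0, 0.0, 0.0, 1.0]]
gauge [([187.1, 253.9, 58.1, 67.0], 0.59)]
surface_plate [([162.5, 241.3, 112.1, 113.4], 0.75)]
blocks [([280.8, 187.6, 40.5, 44.3], 0.86)]
tray [([285.0, 132.3, 62.7, 50.7], 0.86)]
cross_shaft_a [([209.8, 194.5, 14.7, 29.6], 0.71)]
feeler_set []
top 46.00074714334535 266.68661000973833 198.2921231861749 -0.1654734627801195 [[-0.004, 0.992, -0.129, 396.118], [-1.0, -0.004, -0.001, -14.169], [-0.001, 0.129, 0.992, 1663.895], [0.0, 0.0, 0.0, 1.0]]
gauge [([152.2, 205.1, 53.3, 15.9], 0.75)]
surface_plate [([146.5, 192.0, 70.2, 55.9], 0.55)]
blocks [([269.0, 222.2, 35.4, 22.2], 0.79), ([144.2, 190.6, 70.1, 56.4], 0.17)]
tray [([332.4, 183.8, 69.0, 67.4], 0.81)]
cross_shaft_a [([241.7, 152.6, 20.6, 24.7], 0.51), ([281.2, 154.0, 8.2, 15.9], 0.51)]
feeler_set [([149.2, 207.0, 55.6, 14.0], 0.6), ([274.6, 172.1, 14.6, 22.4], 0.53)]
wrist 59.6918172085748 253.65568167186018 190.4168306340
[... 165 characters left out ...]
[]
blocks []
tray []
cross_shaft_a []
feeler_set []
{'t': 1.05, 'joints': array([-1.38858771e+00,  4.90891637e-01,  1.55892202e+00, -3.39425297e-05,
        1.09168006e+00, -1.05577621e-01]), 'qvel': array([ 0.00049658, -0.00066782, -0.00138029,  0.00184903, -0.0019397 ,
        0.00152173]), 'tau': array([-1.00622903e-03, -6.12478924e+01, -2.58436042e+01,  6.91872393e-02,
        4.45203600e-02, -1.53563980e-05]), 'eef_pos': array([ 177.42316168, -599.29926425,  214.65854624]), 'tcp_rot': array([3.14149744e+00, 4.03806553e-05, 2.87801883e-01]), 'ft_force': array([-0.31293506,  0.17249394, -0.0755202 ]), 'moment': array([-0.0551931 , -0.00128914,  0.05777244]), 'opening': 1.0004274664641304}
```

```bash
python3 - <<'E'
import cv2
for n in ['top','scene']:
    i=cv2.imread(f'pics/{n}0.png')
    c=i[140:270,130:420] if n=='top' else i[110:370,140:370]
    s=min(800/c.shape[1],600/c.shape[0]); cv2.imwrite(f'pics/{n}0c.png',cv2.resize(c,None,fx=s,fy=s,interpolation=cv2.INTER_CUBIC))
E
```

```text
(no output)
```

View pics/top0c.png

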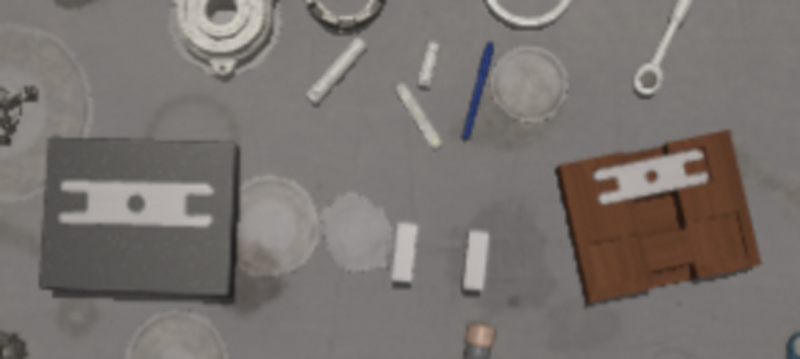

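View pics/scene0c.png

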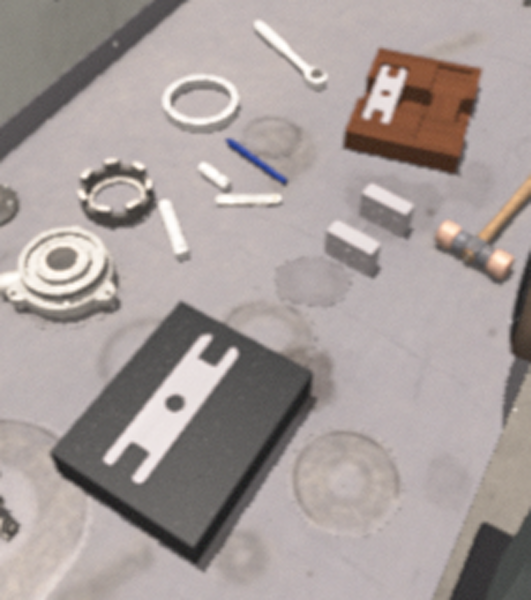

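View pics/top0.png

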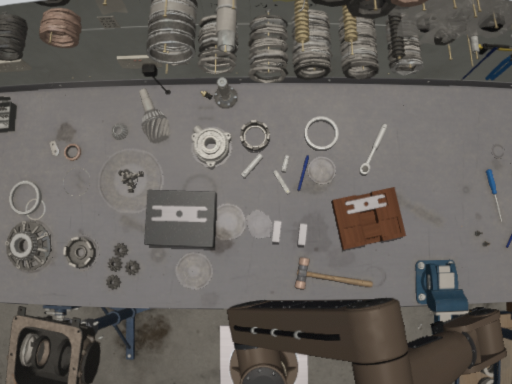

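View pics/wrist0.png

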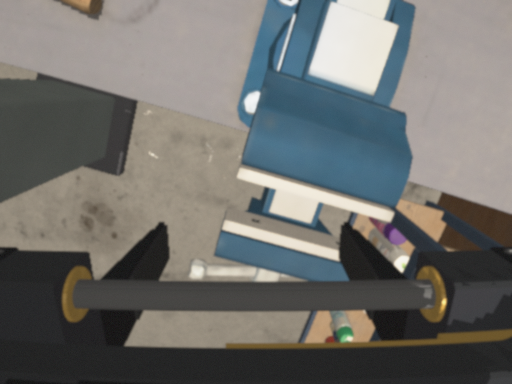

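```bash
python3 - <<'E'
from h import *
import types
p=cam('top')
s=800/290; C=lambda x,y:(130+x/s,140+y/s)
def w(x,y,z): return np.round(at_z(p,*C(x,y),z)[:2],1)
print('gauge',[w(*a,63) for a in [(60,183),(213,185),(213,226),(60,223)]], 'hole',w(137,203.5,63))
print('plate',[w(*a,60) for a in [(47,139),(238,143),(234,299),(40,290)]])
print('blocks',[w(*a,50) for a in [(398,223),(417,224),(411,284),(392,282)]],[w(*a,50) for a in [(470,230),(489,231),(484,291),(463,290)]])
print('tray',[w(*a,40) for a in [(557,167),(730,130),(760,262),(587,303)]])
for t in ['gauge','blocks','tray']:
    for r in regions_of(t,p):
        c=cv2.findContours(r['pixels'].astype('uint8'),0,1)[0]; c=max(c,key=len)
        z={'gauge':63,'blocks':50,'tray':40}[t]
        pts=np.array([at_z(p,*q[0],z)[:2] for q in c],np.float32); print(t,r['confidence'],cv2.minAreaRect(pts))
E
```

```text
gauge [array([576.4, 401. ]), array([573.2, 199.4]), array([520. , 198.8]), array([524.1, 399.6])] hole [549.4 298.4]
plate [array([635.1, 420.9]), array([628.4, 167.8]), array([426.2, 171.3]), array([437.1, 425. ])]
blocks [array([524.2, -39.9]), array([522.8, -64.5]), array([445.2, -56.2]), array([447.9, -31.7])] [array([ 514.6, -133.2]), array([ 513.2, -157.9]), array([ 435.6, -150.4]), array([ 437.1, -123.3])]
tray [array([ 597.7, -249.8]), array([ 646.4, -484.2]), array([ 470. , -518.3]), array([ 419.1, -285.6])]
gauge 0.89 ((548.6124877929688, 301.61920166015625), (196.8664093017578, 57.55213928222656), 89.83336639404297)
blocks 0.9 ((475.0357666015625, -137.36175537109375), (27.975860595703125, 75.3218002319336), 83.02803802490234)
tray 0.86 ((535.1290283203125, -382.8780517578125), (185.811279296875, 241.54840087890625), 11.86387825012207)
```

Call:
send_rows:
  plan: "0 0 -15 -0.145 95; 0 0 -15 -0.145 95; 0 0 -15 -0.145 95; 0 0 -15 -0.145 95; 0 0 -15 -0.145 95; 0 0 -15 -0.145 95; 0 0 -15 -0.145 95; 0 0 -15 -0.145 95"

```text
t: 2.05
eef_pos: [177.3, -598.5, 336.8]
tcp_rot: [-3.14, -0.005, 1.485]
ft_force: [0.5, -0.5, -0.0]
opening: 0.998
```

Call:
send_rows:
  plan: "20 38 0 -0.04 95; 20 38 0 -0.04 95; 20 38 0 0 95; 20 38 0 0 95; 20 38 0 0 95; 20 38 0 0 95; 20 38 0 0 95; 20 38 0 0 95"

```text
t: 2.85
eef_pos: [490.0, -440.8, 339.7]
tcp_rot: [3.142, 0.0, 1.566]
ft_force: [-0.1, -0.5, 0.1]
opening: 1.002
```

Moves track well. Look at the tray.

```bash
python3 - <<'E'
from h import *
p=cam('wrist'); save(p,'tray1.png'); print(np.round(p['extrinsics'],3).tolist()); 
import pickle; pickle.dump(p,open('tray1.pkl','wb'))
E
```

```text
[[1.0, 0.004, 0.001, 490.569], [-0.004, 0.96, 0.279, -360.91], [0.0, -0.279, 0.96, 510.295], [0.0, 0.0, 0.0, 1.0]]
```

View pics/tray1.png

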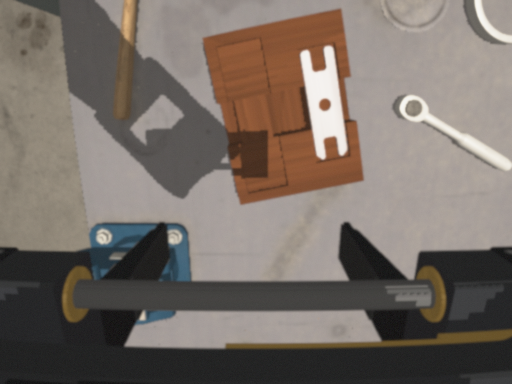

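```bash
python3 - <<'E'
import cv2
i=cv2.imread('pics/tray1.png')[5:210,195:375]
cv2.imwrite('pics/tray1c.png',cv2.resize(i,None,fx=2.9,fy=2.9,interpolation=cv2.INTER_CUBIC))
E
```

```text
(no output)
```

View pics/tray1c.png

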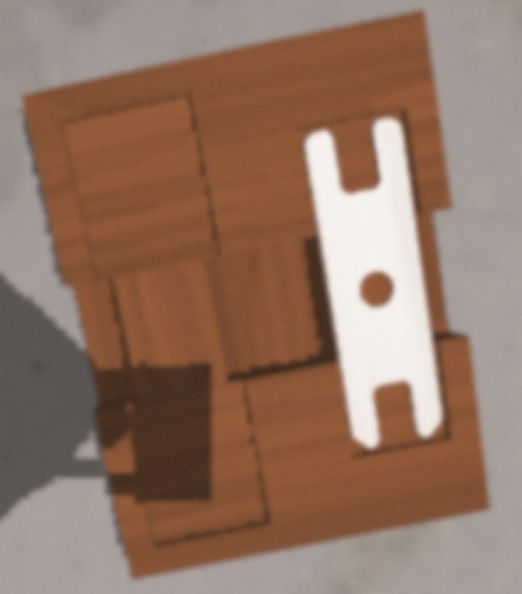

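```bash
python3 - <<'E'
from h import *
import pickle
from scipy.optimize import least_squares
p=pickle.load(open('tray1.pkl','rb'))
px=[((23,95),(-45,118)),((423,12),(140,118)),((489,507),(140,-118)),((132,578),(-45,-118)),((65,122),(-30,103)),((190,96),(30,103)),((268,521),(30,-103)),((154,545),(-30,-103))]
U=np.array([(195+a[0]/2.9,5+a[1]/2.9) for a,_ in px]); M=np.array([m for _,m in px],float)
W=np.array([at_z(p,*u,40)[:2] for u in U])
print(np.round(W,1).tolist())
def r(q,s=slice(None)):
    c,sn=np.cos(q[2]),np.sin(q[2]); return ((M@np.array([[c,sn],[-sn,c]])+q[:2])-W)[s].ravel()
for s in [slice(0,8),slice(0,4),slice(4,8)]:
    o=least_squares(r,[489,-392,.2],args=(s,)); print(o.x,np.degrees(o.x[2]),np.round(o.fun,1))
E
```

```text
[[424.2, -288.5], [604.3, -252.9], [651.0, -482.2], [470.5, -519.1], [443.0, -300.4], [499.9, -289.6], [539.3, -489.2], [481.9, -501.6]]
[ 4.90965836e+02 -3.95080885e+02  1.97379362e-01] 11.309004422648636 [-0.5  0.3  0.8  1.   0.4 -1.1 -0.5 -0.5 -1.6  0.4  0.3  1.4  1.3 -1.
 -0.1 -0.4]
[ 4.90944386e+02 -3.95065384e+02  1.99073498e-01] 11.406071260411816 [-0.7  0.2  0.5  1.2  0.5 -0.8 -0.3 -0.5]
[ 4.91003133e+02 -3.95175282e+02  1.93638376e-01] 11.094661713850298 [-1.2  0.5  0.8  1.2  1.  -1.3 -0.5 -0.5]
```

Call:
send_rows:
  plan: "37 0 0 0 95; 37 0 0 0 95; 37 0 0 0 95; 37 0 0 0 95; 37 0 0 0 95; 37 0 0 0 95; 37 0 0 0 95; 37 0 0 0 95"

```text
t: 3.7
eef_pos: [495.8, -132.1, 337.3]
tcp_rot: [3.141, -0.002, 1.569]
ft_force: [-0.2, 0.1, -0.1]
opening: 0.997
```

```bash
python3 - <<'E'
from h import *
p=cam('wrist'); save(p,'bl1.png')
import pickle; pickle.dump(p,open('bl1.pkl','wb'))
for r in regions_of('blocks',p): print(r['bbox'],r['confidence'])
cv2.imwrite('pics/bl1.png',cv2.resize(cv2.imread('pics/bl1.png'),None,fx=1.5,fy=1.5,interpolation=cv2.INTER_CUBIC))
E
```

```text
[211.3, 79.3, 68.1, 92.2] 0.8
```

View pics/bl1.png

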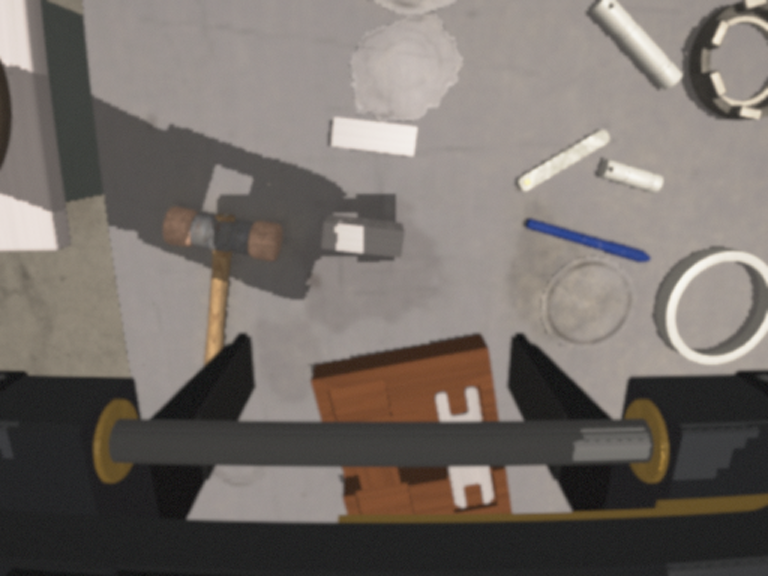

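```bash
python3 - <<'E'
import cv2
i=cv2.imread('pics/bl1.png')[105:275,300:440]
i=cv2.convertScaleAbs(i,alpha=1.0,beta=10)
cv2.imwrite('pics/bl1c.png',cv2.resize(i,None,fx=3.5,fy=3.5,interpolation=cv2.INTER_CUBIC))
E
```

```text
(no output)
```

View pics/bl1c.png

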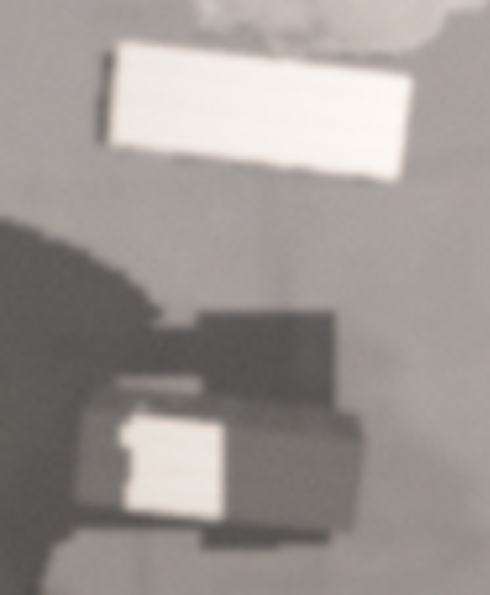

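```bash
python3 - <<'E'
from h import *
import pickle
from scipy.optimize import least_squares
p=pickle.load(open('bl1.pkl','rb'))
px=[((116,42),(-37.5,59)),((412,76),(37.5,59)),((400,182),(37.5,34)),((106,146),(-37.5,34)),((353,532),(37.5,-59)),((75,502),(-37.5,-59)),]
U=np.array([((300+a[0]/3.5)/1.5,(105+a[1]/3.5)/1.5) for a,_ in px]); M=np.array([m for _,m in px],float)
W=np.array([at_z(p,*u,50)[:2] for u in U])
print(np.round(W,1).tolist())
def r(q,s=slice(None)):
    c,sn=np.cos(q[2]),np.sin(q[2]); return ((M@np.array([[c,sn],[-sn,c]])+q[:2])-W)[s].ravel()
for s in [slice(0,6),slice(0,4)]:
    o=least_squares(r,[480,-95,-.1],args=(s,)); print(o.x,np.degrees(o.x[2]),np.round(o.fun,1))
E
```

```text
[[454.9, -31.2], [528.9, -39.5], [526.3, -65.6], [451.8, -56.6], [515.3, -156.8], [441.2, -148.5]]
[ 4.85107650e+02 -9.42774937e+01 -1.15819270e-01] -6.635955341122615 [-0.2 -0.1  0.2 -0.5 -0.   0.7 -0.   0.4  0.3 -0.5 -0.2 -0. ]
[ 4.85143460e+02 -9.44050276e+01 -1.15520434e-01] -6.618833339975627 [-0.2 -0.3  0.2 -0.6 -0.   0.6 -0.   0.3]
```

Call:
send_rows:
  plan: "45 5 0 0 95; 48 5 0 0 95; 48 8 0 0 95; 48 8 0 0 95; 48 8 0 0 95; 48 8 0 0 95; 48 8 0 0 95; 40 8 0 0 95"

```text
t: 4.6
eef_pos: [556.9, 249.0, 339.3]
tcp_rot: [3.137, -0.001, 1.564]
ft_force: [1.0, -1.1, 0.4]
opening: 1.001
```

```bash
python3 - <<'E'
from h import *
p=cam('wrist'); save(p,'g1.png')
import pickle; pickle.dump(p,open('g1.pkl','wb'))
for r in regions_of('gauge',p):
    c=max(cv2.findContours(r['pixels'].astype('uint8'),0,1)[0],key=len)
    pts=np.array([at_z(p,*q[0],63)[:2] for q in c],np.float32); print(r['confidence'],cv2.minAreaRect(pts))
    # own threshold near
cv2.imwrite('pics/g1.png',cv2.resize(cv2.imread('pics/g1.png'),None,fx=1.5,fy=1.5,interpolation=cv2.INTER_CUBIC))
E
```

```text
0.67 ((553.4375, 300.4228515625), (197.7222137451172, 54.301979064941406), 88.6426010131836)
```

View pics/g1.png

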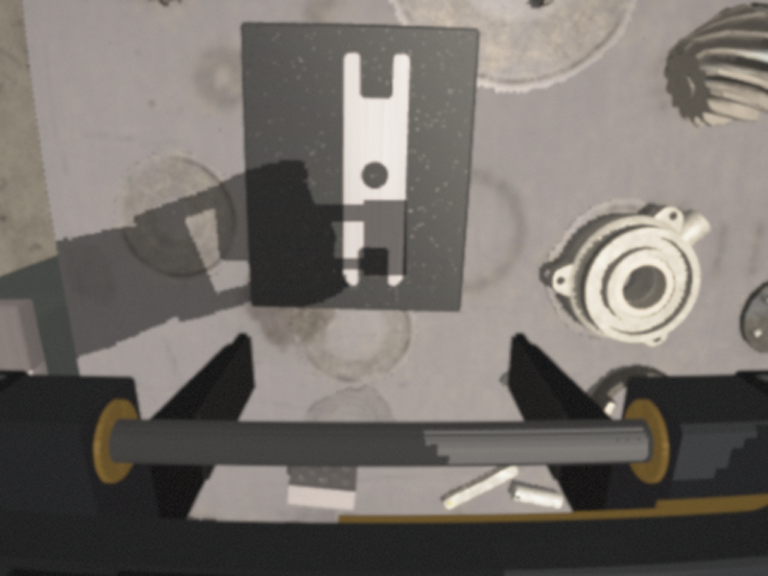

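```bash
python3 - <<'E'
from h import *
import pickle
p=pickle.load(open('g1.pkl','rb'))
for n,q,z in [('hole',(375,175),63),('TL',(344,56),63),('TR',(410,56),63),('BL',(344,282),63),('BR',(404,280),63),('slotTop',(376,97),63),
 ('pBL',(252,305),60),('pBR',(461,310),60),('pTL',(242,23),60),('pTR',(479,29),60)]:
    print(n,np.round(at_z(p,q[0]/1.5,q[1]/1.5,z),1))
print(env.state()['eef_pos'])
E
```

```text
hole [553.9 300.   63. ]
TL [528.9 398.2  63. ]
TR [583.8 397.9  63. ]
BL [524.4 202.9  63. ]
BR [579.9 204.5  63. ]
slotTop [555.3 365.2  63. ]
pBL [436.3 180.   60. ]
pBR [634.5 173.7  60. ]
pTL [444.3 426.4  60. ]
pTR [641.4 420.1  60. ]
[557.13589591 250.70451973 338.39366311]
```

Call:
send_rows:
  plan: "10 0 30 0 0; 10 0 30 0 0; 10 0 30 0 0; 10 0 30 0 0; 10 0 30 0 0; 10 0 30 0 0; 10 -1 30 0 0; 10 -1 25 0 0"

```text
t: 5.5
eef_pos: [562.5, 327.2, 98.6]
tcp_rot: [3.129, -0.002, 1.565]
ft_force: [-0.9, -0.5, 0.3]
opening: 0.382
```

Call:
send_rows:
  plan: "0 0 0 0 0; 0 0 0 0 0"

```text
t: 5.7
eef_pos: [562.1, 325.6, 95.7]
tcp_rot: [3.134, 0.001, 1.565]
ft_force: [-0.1, 0.2, 0.8]
opening: 0.216
```

Call:
send_rows:
  plan: "3 -4 8 0 0; 3 -3 8 0 0; 0 0 8 0 0; 0 0 0 0 0; 0 0 0 0 0"

```text
t: 6.2
eef_pos: [556.7, 330.8, 74.1]
tcp_rot: [3.129, -0.002, 1.563]
ft_force: [-0.2, 1.1, 0.3]
opening: 0.001
```

Call:
send_rows:
  plan: "0 -2 5 0 0; 0 0 3 0 0; 0 0 0 0 0"

```text
t: 6.5
eef_pos: [554.9, 330.9, 66.0]
tcp_rot: [3.128, -0.002, 1.563]
ft_force: [0.3, -0.2, 0.0]
opening: 0.003
```

Call:
send_rows:
  plan: "0 0 2 0 0; 0 0 2 0 0"

```text
t: 6.7
eef_pos: [555.1, 331.0, 63.2]
tcp_rot: [3.128, -0.002, 1.563]
ft_force: [-9.5, -3.6, 28.7]
opening: 0.004
```

Call:
send_rows:
  plan: "0 0 0.5 0 0"

```text
t: 6.8
eef_pos: [555.2, 331.0, 63.4]
tcp_rot: [3.127, -0.002, 1.563]
ft_force: [-1.9, -1.2, 2.0]
opening: 0.005
```

Call:
send_rows:
  plan: "0 0 1 0 0; -3 0 1 0 0; -3 0 1 0 0; -3 0 1 0 0; -3 0 1 0 0"

```text
t: 7.3
eef_pos: [557.8, 322.1, 63.4]
tcp_rot: [3.118, -0.009, 1.563]
ft_force: [-0.2, 3.0, 7.6]
opening: 0.006
```

```bash
python3 - <<'E'
from h import *
p=cam('top'); r=regions_of('gauge',p)
for q in r:
    c=max(cv2.findContours(q['pixels'].astype('uint8'),0,1)[0],key=len); pts=np.array([at_z(p,*k[0],63)[:2] for k in c],np.float32)
    print(q['confidence'],cv2.minAreaRect(pts),pts.min(0),pts.max(0))
s=env.state(); print(s['eef_pos'],s['ft_force'])
E
```

```text
0.77 ((550.3469848632812, 245.08221435546875), (97.970703125, 53.875328063964844), 89.91606140136719) [523.3479  196.12593] [577.35114 294.03333]
[557.83998217 321.75364398  63.3655397 ] [0.06333378 1.93075361 7.24072275]
```

Call:
send_rows:
  plan: "-4 -0.7 1 0 0; -4 -0.7 1 0 0; -4 -0.7 1 0 0; -4 -0.7 1 0 0; -4 -0.7 1 0 0; -4 -0.7 1 0 0; -4 -0.7 1 0 0; -4 -0.7 1 0 0"

```text
t: 8.2
eef_pos: [559.6, 296.0, 63.5]
tcp_rot: [3.095, -0.024, 1.563]
ft_force: [-0.6, 2.1, 8.3]
opening: 0.004
```

```bash
python3 - <<'E'
from h import *
p=cam('wrist'); save(p,'g2.png')
p=cam('scene'); i=p['image'][230:370,140:300]; cv2.imwrite('pics/g2s.png',cv2.resize(i[:,:,::-1],None,fx=4,fy=4,interpolation=cv2.INTER_CUBIC))
E
```

```text
(no output)
```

View pics/g2.png

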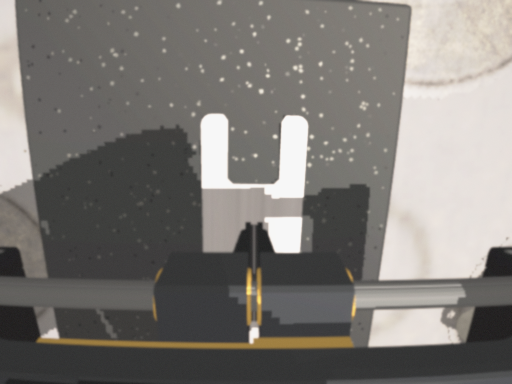

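View pics/g2s.png

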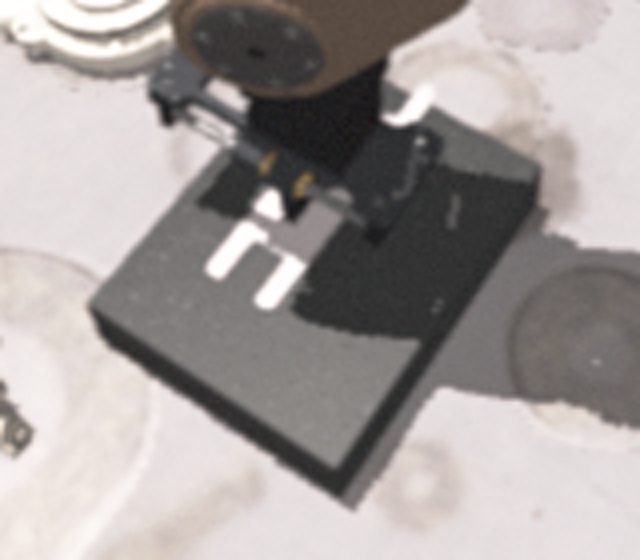

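Call:
send_rows:
  plan: "-8 0 1 0 0; -12 0 1 0 0; -12 0 1 0 0; -12 0 1 0 0"

```text
t: 8.7
eef_pos: [563.8, 255.3, 63.5]
tcp_rot: [3.081, -0.031, 1.565]
ft_force: [-0.7, 4.2, 10.1]
opening: 0.007
```

Call:
send_rows:
  plan: "-10 0 1 0 0; -10 0 1 0 0; -8 0 1 0 0; 0 0 0.5 0 0"

```text
t: 9.1
eef_pos: [567.9, 227.9, 63.8]
tcp_rot: [3.069, -0.036, 1.564]
ft_force: [-0.9, -1.0, 1.8]
opening: 0.006
```

```bash
python3 - <<'E'
from h import *
p=cam('wrist'); save(p,'g3.png')
s=env.state(); print(s['eef_pos'],s['ft_force'],s['tcp_rot'])
E
```

```text
[567.93656627 228.13886884  63.71233593] [ 0.75356793 -2.85266132  4.52209342] [ 3.06865246 -0.03625224  1.56425849]
```

View pics/g3.png

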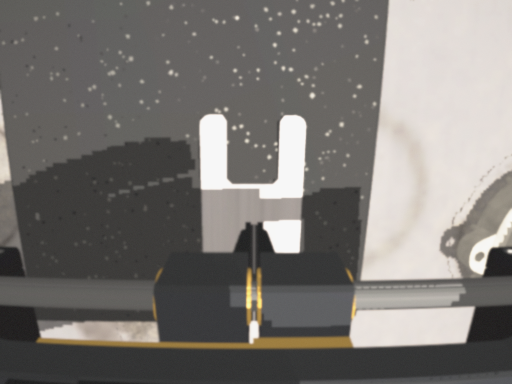

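```bash
python3 - <<'E'
from h import *
p=cam('wrist')
for q in [(213,114),(293,115),(200,160),(305,160),(253,184)]: print(np.round(at_z(p,*q,63),1))
E
```

```text
[548.3 298.3  63. ]
[589.2 297.4  63. ]
[540.7 275.   63. ]
[596.  273.9  63. ]
[568.2 261.5  63. ]
```

Call:
send_rows:
  plan: "0 0 -10 0 0; 0 0 -20 0 0; 0 0 -20 0 95; 0 0 -20 0 95; -5 0 -10 0 95; -5 0 0 0 95"

```text
t: 9.8
eef_pos: [561.1, 215.7, 146.6]
tcp_rot: [3.071, -0.036, 1.566]
ft_force: [0.2, 0.7, -0.9]
opening: 0.284
```

Call:
send_rows:
  plan: "0 0 -40 0 95; 0 0 -40 0 95; 0 0 -40 0 95"

```text
t: 10.1
eef_pos: [550.3, 209.3, 262.2]
tcp_rot: [3.084, -0.032, 1.565]
ft_force: [-0.2, -0.2, 0.1]
opening: 0.535
```

Call:
send_rows:
  plan: "0 0 0 0 95"

```text
t: 10.2
eef_pos: [551.6, 209.2, 266.5]
tcp_rot: [3.077, -0.034, 1.565]
ft_force: [-0.4, 0.2, -0.3]
opening: 0.622
```

Call:
send_rows:
  plan: "0 0 -40 0 95; 0 0 0 0 95"

```text
t: 10.4
eef_pos: [548.8, 207.2, 305.8]
tcp_rot: [3.079, -0.033, 1.564]
ft_force: [-0.4, -0.9, -0.2]
opening: 0.791
```

Call:
send_rows:
  plan: "0 0 40 0 95; 0 0 0 0 95"

```text
t: 10.6
eef_pos: [551.1, 207.9, 263.4]
tcp_rot: [3.08, -0.033, 1.564]
ft_force: [0.3, -0.1, 0.1]
opening: 0.958
```

Call:
send_rows:
  plan: "0 40 0 0 95; 0 40 0 0 95; 0 40 0 0 95; 0 0 0 0 95"

```text
t: 11.0
eef_pos: [673.7, 206.0, 269.5]
tcp_rot: [3.086, -0.032, 1.564]
ft_force: [-0.9, -0.1, -0.4]
opening: 0.999
```

Call:
send_rows:
  plan: "0 -40 0 0 95; 0 -40 0 0 95; 0 -40 0 0 95; 0 0 0 0 95"

```text
t: 11.4
eef_pos: [548.7, 205.6, 259.4]
tcp_rot: [3.093, -0.03, 1.563]
ft_force: [0.3, -0.5, 0.8]
opening: 0.995
```

Call:
send_rows:
  plan: "0 0 -40 0 95; 0 0 -40 0 95; 0 0 -40 0 95; 0 0 0 0 95"

```text
t: 11.8
eef_pos: [540.4, 201.6, 384.0]
tcp_rot: [3.097, -0.029, 1.564]
ft_force: [-0.3, -0.1, -0.1]
opening: 0.999
```

Call:
send_rows:
  plan: "0 0 40 0 95; 0 0 40 0 95; 0 0 40 0 95; 0 0 0 0 95"

```text
t: 12.2
eef_pos: [546.1, 204.9, 263.1]
tcp_rot: [3.093, -0.031, 1.564]
ft_force: [0.4, -1.2, 0.4]
opening: 0.999
```

Call:
send_rows:
  plan: "14 46 0 0 95; 14 46 0 0 95; 14 46 0 0 95; 0 0 0 0 95; -14 -46 0 0 95; -14 -46 0 0 95; -14 -46 0 0 95; 0 0 0 0 95"

```text
t: 13.0
eef_pos: [544.8, 204.1, 269.9]
tcp_rot: [3.096, -0.03, 1.564]
ft_force: [0.7, -0.3, 0.6]
opening: 0.998
```

Call:
send_rows:
  plan: "14 46 0 0 95; 0 0 0 0 95; -14 -46 0 0 95; 0 0 0 0 95; 14 46 0 0 95; 0 0 0 0 95; -14 -46 0 0 95; 0 0 0 0 95"

```text
t: 13.8
eef_pos: [540.9, 202.9, 279.0]
tcp_rot: [3.095, -0.03, 1.564]
ft_force: [0.3, 0.2, 0.4]
opening: 1.001
```

Call:
send_rows:
  plan: "45 0 0 0 95; 45 0 0 0 95; 45 0 0 0 95; 0 0 0 0 95; -45 0 0 0 95; -45 0 0 0 95; -45 0 0 0 95; 0 0 0 0 95"

```text
t: 14.6
eef_pos: [541.0, 204.1, 288.2]
tcp_rot: [3.085, -0.033, 1.567]
ft_force: [0.4, 0.2, 0.0]
opening: 0.997
```

Call:
send_rows:
  plan: "12 -20 5 0 0; 12 -20 20 0 0; 12 -20 30 0 0; 12 -20 30 0 0; 12 -20 30 0 0; 12 -20 30 0 0; 12 -20 30 0 0; 6 -15 10 0 0"

```text
t: 15.4
eef_pos: [400.5, 303.7, 101.1]
tcp_rot: [3.067, -0.04, 1.559]
ft_force: [0.6, 0.4, 0.2]
opening: 0.384
```

Call:
send_rows:
  plan: "0 -5 15 0 0; 0 -5 20 0 0; 0 0 15 0 0; 0 0 0 0 0; 0 0 0 0 0"

```text
t: 15.9
eef_pos: [394.0, 308.7, 51.0]
tcp_rot: [3.065, -0.041, 1.563]
ft_force: [-0.6, -0.8, 0.5]
opening: 0.008
```

Call:
send_rows:
  plan: "0 0 10 0 0; 0 8 5 0 0; 0 8 0 0 0; 0 5 0 0 0; 0 0 0 0 0"

```text
t: 16.4
eef_pos: [420.2, 309.7, 39.2]
tcp_rot: [3.061, -0.044, 1.562]
ft_force: [0.2, -0.2, -0.1]
opening: 0.005
```

Call:
send_rows:
  plan: "0 3 0 0 0; 0 2 0 0 0; 0 2 0 0 0"

```text
t: 16.7
eef_pos: [427.7, 309.5, 40.2]
tcp_rot: [3.061, -0.044, 1.562]
ft_force: [-0.4, -0.2, 0.1]
opening: 0.004
```

Call:
send_rows:
  plan: "0 2 0 0 0; 0 2 0 0 0"

```text
t: 16.9
eef_pos: [431.4, 309.3, 40.5]
tcp_rot: [3.062, -0.044, 1.562]
ft_force: [-11.7, 5.5, 3.7]
opening: 0.005
```

Call:
send_rows:
  plan: "0 1.5 0 0 0; 0 1.5 0 0 0; 0 1.5 0 0 0; 0 1.5 0 0 0"

```text
t: 17.3
eef_pos: [431.1, 308.1, 39.9]
tcp_rot: [3.075, -0.039, 1.561]
ft_force: [-6.9, 1.4, 3.5]
opening: 0.002
```

Call:
send_rows:
  plan: "0 2 0 0 0; 0 2 0 0 0; 0 2 0 0 0; 0 2 0 0 0; 0 2 0 0 0; 0 2 0 0 0; 0 2 0 0 0; 0 2 0 0 0"

```text
t: 18.1
eef_pos: [430.3, 305.4, 38.5]
tcp_rot: [3.109, -0.026, 1.561]
ft_force: [-10.4, 2.9, 5.1]
opening: 0.008
```

Call:
send_rows:
  plan: "0 2 0 0 0; 0 2 0 0 0; 0 2 0 0 0; 0 2 0 0 0"

```text
t: 18.5
eef_pos: [429.8, 304.1, 37.8]
tcp_rot: [3.126, -0.02, 1.561]
ft_force: [-10.7, 2.6, 5.0]
opening: 0.005
```

Call:
send_rows:
  plan: "0 2 0 0 0; 0 2 0 0 0; 0 2 0 0 0; 0 2 0 0 0; 0 2 0 0 0; 0 2 0 0 0; 0 2 0 0 0; 0 2 0 0 0"

```text
t: 19.3
eef_pos: [428.8, 301.7, 36.4]
tcp_rot: [-3.123, -0.008, 1.562]
ft_force: [-9.5, 2.0, 5.1]
opening: 0.006
```

Call:
send_rows:
  plan: "0 -5 0 0 0; 0 -10 0 0 0; 0 -5 -10 0 0; 0 0 -20 0 0; 0 0 -25 0 0; 0 0 -25 0 95; 0 0 -25 0 95; 0 0 -10 0 95"

```text
t: 20.1
eef_pos: [407.0, 300.6, 157.7]
tcp_rot: [-3.122, -0.007, 1.563]
ft_force: [0.9, 0.1, -0.5]
opening: 0.202
```

Call:
send_rows:
  plan: "-15 10 -10 0 95; -20 20 -15 0 95; -20 22 -15 0 95; -20 22 -15 0 95; -20 22 -15 0 95; -20 22 -5 0 95; -20 22 0 0 95; -15 15 0 0 95"

```text
t: 20.9
eef_pos: [564.2, 144.9, 233.6]
tcp_rot: [-3.125, -0.008, 1.568]
ft_force: [0.5, -0.5, -0.6]
opening: 0.874
```

```bash
python3 - <<'E'
from h import *
p=cam('wrist'); save(p,'g4.png')
import pickle; pickle.dump(p,open('g4.pkl','wb'))
for r in regions_of('gauge',p): print(r['bbox'],r['confidence'])
s=env.state(); print(s['eef_pos'],s['tcp_rot'])
cv2.imwrite('pics/g4.png',cv2.resize(cv2.imread('pics/g4.png'),None,fx=1.5,fy=1.5,interpolation=cv2.INTER_CUBIC))
E
```

```text
[230.5, 13.0, 56.5, 202.9] 0.85
[564.41789717 144.41916618 233.16757468] [-3.12475942 -0.007521    1.56647158]
```

View pics/g4.png

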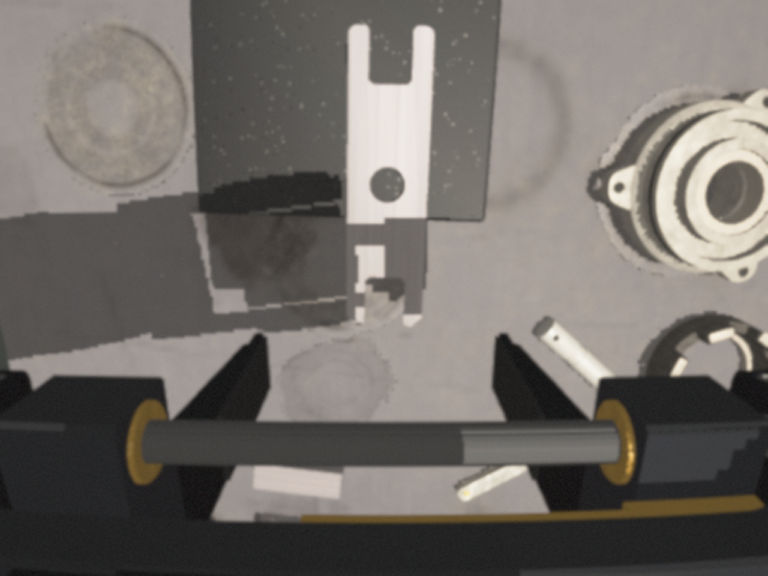

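```bash
python3 - <<'E'
from h import *
import pickle
p=pickle.load(open('g4.pkl','rb'))
for n,q,z in [('hole',(387,184),63),('TL',(348,60),63),('TR',(434,60),63),('topL',(358,25),63),('topR',(424,25),63),('ML',(347,220),63),('MR',(428,218),63),('botL',(359,321),63),('botR',(412,327),63),
 ('eL',(347,220),60),('eR',(485,220),60),('eLL',(200,214),60)]:
    print(n,np.round(at_z(p,q[0]/1.5,q[1]/1.5,z),1))
E
```

```text
hole [566.2 197.8  63. ]
TL [541.2 276.5  63. ]
TR [596.  276.3  63. ]
topL [547.8 297.5  63. ]
topR [589.3 297.4  63. ]
ML [538.8 173.5  63. ]
MR [594.2 174.9  63. ]
botL [546.1 100.2  63. ]
botR [584.4  95.8  63. ]
eL [538.6 173.   60. ]
eR [633.8 173.2  60. ]
eLL [435.6 177.6  60. ]
```

Call:
send_rows:
  plan: "2 1 20 0.015 95; 2 1 25 0 95; 2 0 25 0 95; 0 0 25 0 95; 0 0 20 0 95; 0 0 0 0 95"

```text
t: 21.6
eef_pos: [560.2, 154.4, 114.1]
tcp_rot: [-3.123, -0.008, 1.551]
ft_force: [0.4, 0.1, 0.7]
opening: 1.003
```

Call:
send_rows:
  plan: "-1 4 10 0 95; -1 3 15 0 95; 0 0 15 0 95; 0 0 15 0 95; 0 0 10 0 95; 0 0 0 0 95"

```text
t: 22.2
eef_pos: [567.7, 153.9, 47.3]
tcp_rot: [-3.128, -0.008, 1.552]
ft_force: [0.4, -0.2, 0.4]
opening: 1.0
```

Call:
send_rows:
  plan: "-1 -1.5 4 0 95; 0 0 0 0 95"

```text
t: 22.4
eef_pos: [566.4, 153.0, 43.5]
tcp_rot: [-3.129, -0.009, 1.552]
ft_force: [-0.1, 0.2, -1.0]
opening: 1.001
```

```bash
python3 - <<'E'
from h import *
s=env.state(); print(s['eef_pos'],s['tcp_rot'])
p=cam('scene'); i=p['image'][220:370,140:300]; cv2.imwrite('pics/g5s.png',cv2.resize(i[:,:,::-1],None,fx=4,fy=4,interpolation=cv2.INTER_CUBIC))
p=cam('wrist'); save(p,'g5.png')
E
```

```text
[566.39956959 152.96860036  43.54773328] [-3.12902907 -0.00855697  1.55201635]
```

View pics/g5.png

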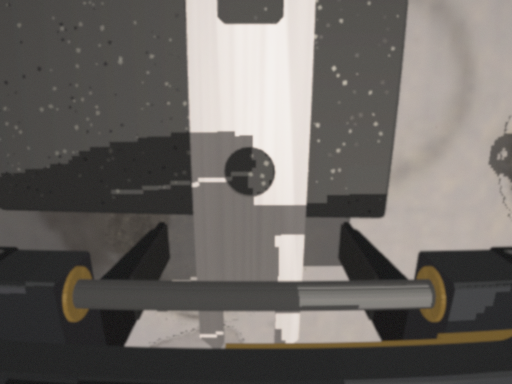

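View pics/g5s.png

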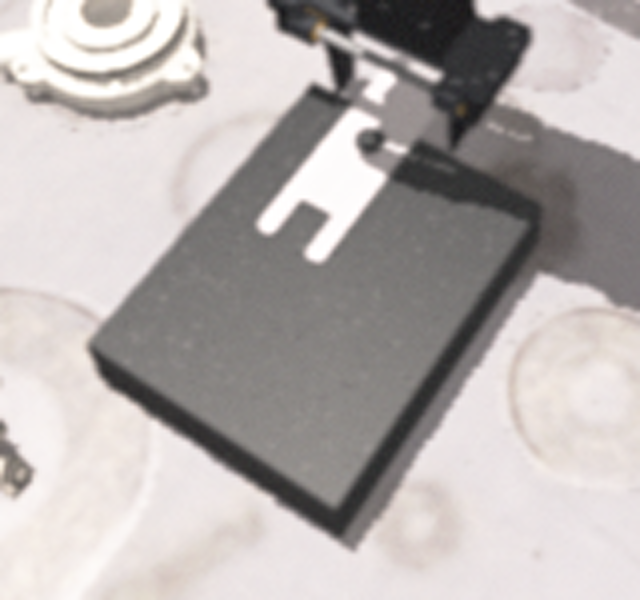

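Fingers straddle the overhanging end, clear of the plate edge. Close.

Call:
send_rows:
  plan: "0 0 0 0 0; 0 0 0 0 0; 0 0 0 0 0; 0 0 0 0 0; 0 0 0 0 0; 0 0 0 0 0; 0 0 0 0 0"

```text
t: 23.2
eef_pos: [567.5, 153.2, 45.5]
tcp_rot: [-3.132, -0.009, 1.552]
ft_force: [0.2, 0.9, 0.7]
opening: 0.564
```

Call:
send_rows:
  plan: "0 0 -3 0 0; 0 0 -6 0 0; 0 0 -8 0 0; 0 0 -10 0 0; 0 0 -10 0 0; 0 0 -10 0 0; 0 0 -8 0 0; 0 0 0 0 0"

```text
t: 24.0
eef_pos: [568.2, 152.7, 106.3]
tcp_rot: [-3.133, -0.009, 1.552]
ft_force: [0.0, 0.6, -1.3]
opening: 0.562
```

```bash
python3 - <<'E'
from h import *
p=cam('scene'); i=p['image'][200:350,140:300]; cv2.imwrite('pics/g6s.png',cv2.resize(i[:,:,::-1],None,fx=4,fy=4,interpolation=cv2.INTER_CUBIC))
p=cam('wrist'); save(p,'g6.png')
E
```

```text
(no output)
```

View pics/g6.png

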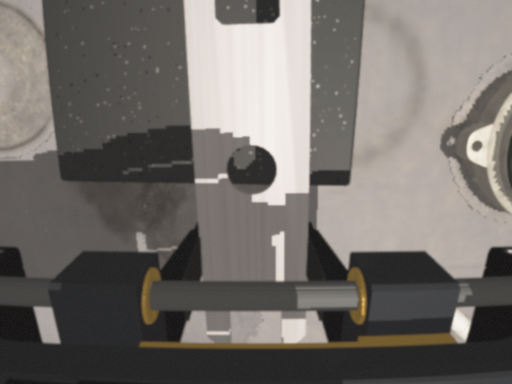

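View pics/g6s.png

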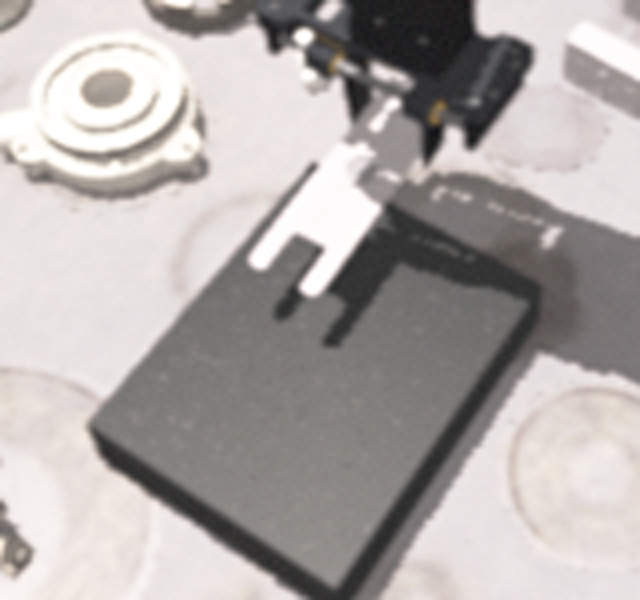

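Call:
send_rows:
  plan: "-12 -4 -5 0 0; -22 -8 -5 0 0; -32 -10 0 0.02 0; -36 -11 0 0.02 0; -36 -11 0 0.02 0; -36 -11 0 0.02 0; -32 -10 0 0.02 0; -22 -8 0 0 0"

```text
t: 24.9
eef_pos: [475.1, -80.0, 112.9]
tcp_rot: [-3.127, -0.007, 1.453]
ft_force: [0.8, 0.4, -2.3]
opening: 0.559
```

Call:
send_rows:
  plan: "-10 -2 0 0 0; 0 0 0 0 0; 0 0 0 0 0"

```text
t: 25.2
eef_pos: [470.0, -92.7, 112.9]
tcp_rot: [-3.126, -0.007, 1.448]
ft_force: [0.5, 0.3, -2.1]
opening: 0.559
```

```bash
python3 - <<'E'
from h import *
s=env.state(); print(s['eef_pos'],s['tcp_rot'],s['opening'])
p=cam('wrist'); save(p,'b2.png')
p=cam('scene'); i=p['image'][120:270,200:360]; cv2.imwrite('pics/b2s.png',cv2.resize(i[:,:,::-1],None,fx=4,fy=4,interpolation=cv2.INTER_CUBIC))
E
```

```text
[470.02797371 -92.70114929 112.89142947] [-3.12559255 -0.00740741  1.4483467 ] 0.5593061461291647
```

View pics/b2.png

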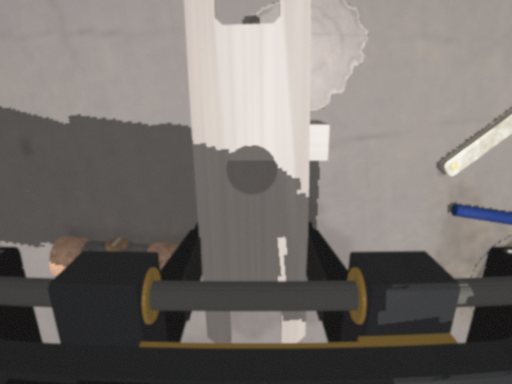

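View pics/b2s.png

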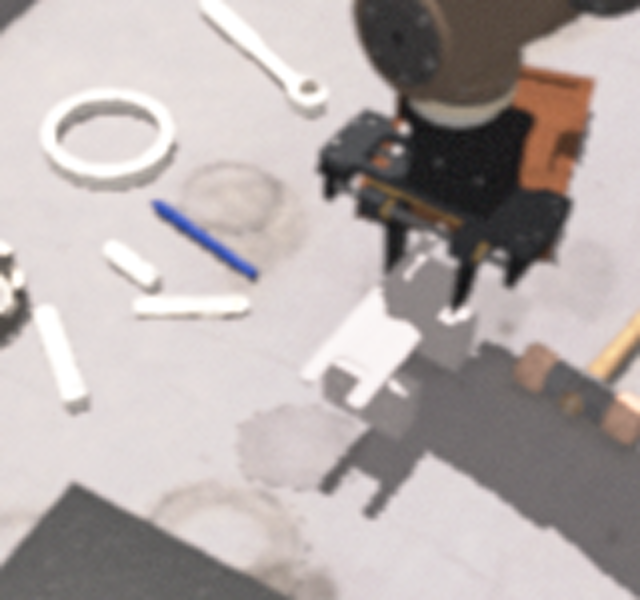

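Call:
send_rows:
  plan: "-6 4 0 0 0; -7 5 10 0 0; -6 6 12 0 0; 0 1 12 0 0; 0 0 12 0 0; 0 0 6 0 0; 0 0 0 0 0"

```text
t: 26.0
eef_pos: [486.3, -113.4, 54.1]
tcp_rot: [-3.125, -0.008, 1.454]
ft_force: [-0.2, -0.4, -0.6]
opening: 0.559
```

Call:
send_rows:
  plan: "0 -2 4 0 0; 0 -1 4 0 0; 0 0 3 0 0; 0 0 0 0 0"

```text
t: 26.4
eef_pos: [483.3, -113.1, 42.4]
tcp_rot: [-3.125, -0.008, 1.454]
ft_force: [0.3, 0.3, -1.4]
opening: 0.562
```

Call:
send_rows:
  plan: "0 0 3 0 0; 0 0 2 0 0; 0 0 0 0 0"

```text
t: 26.7
eef_pos: [483.5, -113.1, 37.5]
tcp_rot: [-3.127, -0.007, 1.454]
ft_force: [-0.3, -1.3, -0.6]
opening: 0.559
```

Call:
send_rows:
  plan: "0 0 1 0 0; 0 0 1 0 0"

```text
t: 26.9
eef_pos: [483.7, -113.2, 35.6]
tcp_rot: [-3.127, -0.007, 1.454]
ft_force: [-1.1, -0.3, 0.4]
opening: 0.562
```

Call:
send_rows:
  plan: "0 0 1 0 0; 0 0 0.5 0 0"

```text
t: 27.1
eef_pos: [483.7, -113.2, 35.4]
tcp_rot: [-3.128, -0.007, 1.454]
ft_force: [-2.2, 0.9, 6.4]
opening: 0.562
```

Call:
send_rows:
  plan: "0 0 0 0 75; 0 0 0 0 75; 0 0 0 0 75; 0 0 0 0 75; 0 0 0 0 75"

```text
t: 27.6
eef_pos: [484.0, -113.3, 35.7]
tcp_rot: [-3.129, -0.007, 1.454]
ft_force: [-0.1, 0.1, 0.5]
opening: 0.786
```

```bash
python3 - <<'E'
from h import *
s=env.state(); print(s['eef_pos'],s['tcp_rot'],s['opening'],s['ft_force'])
p=cam('wrist'); save(p,'b3.png')
E
```

```text
[ 484.03004206 -113.26220255   35.69451451] [-3.12897822 -0.00666051  1.45396448] 0.7860339070564376 [-0.12030793  0.11357089  0.47470846]
```

View pics/b3.png

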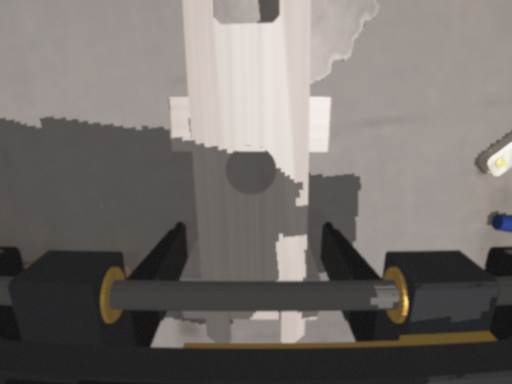

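Call:
send_rows:
  plan: "0 0 -10 0 95; 0 0 -20 0 95; 0 0 -25 0 95; 0 0 -30 0 95; -8 0 -30 0 95; -12 0 -30 0 95; -10 0 -20 0 95; 0 0 0 0 95"

```text
t: 28.45
eef_pos: [481.7, -144.8, 211.1]
tcp_rot: [-3.129, -0.006, 1.455]
ft_force: [0.3, 0.2, 0.7]
opening: 0.996
```

```bash
python3 - <<'E'
from h import *
s=env.state(); print(s['eef_pos'],s['tcp_rot'],s['opening'],s['ft_force'])
p=cam('wrist'); save(p,'b4.png')
import pickle; pickle.dump(p,open('b4.pkl','wb'))
cv2.imwrite('pics/b4.png',cv2.resize(cv2.imread('pics/b4.png'),None,fx=1.5,fy=1.5,interpolation=cv2.INTER_CUBIC))
E
```

```text
[ 481.67751282 -144.83671643  211.11734015] [-3.12863783 -0.00628807  1.4547654 ] 0.9964976935468862 [0.30693132 0.18509534 0.67336697]
```

View pics/b4.png

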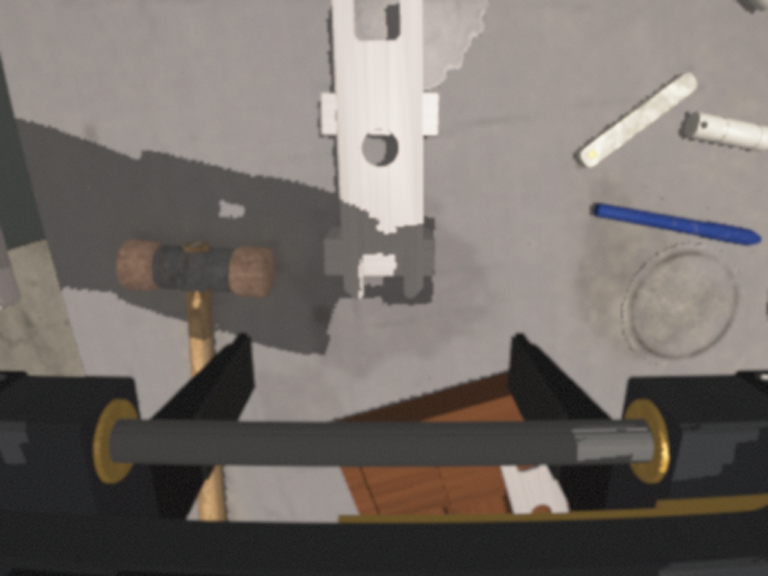

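```bash
python3 - <<'E'
from h import *
import pickle
p=pickle.load(open('b4.pkl','rb'))
o=np.array([485.1,-94.3]);d=np.array([.1156,.9933]);n=np.array([.9933,-.1156])
for nm,q,z in [('hole',(380,148.5),53),('L1',(339,150),53),('R1',(424,150),53),('L2',(344,220),53),('R2',(424,220),53),('L0',(334,50),53),('R0',(424,50),53),('blkLin',(330,135),50),('blkRin',(432,136),50),('blkout',(330,92),50),('blkRout',(432,93),50)]:
    w=at_z(p,q[0]/1.5,q[1]/1.5,z)[:2]; print(nm,np.round(w,1),'own',np.round([(w-o)@n,(w-o)@d],1))
E
```

```text
hole [488.3 -69.1] own [ 0.2 25.4]
L1 [462.2 -67. ] own [-25.9  24.5]
R1 [516.  -73.2] own [28.2 24.6]
L2 [ 459.4 -111.9] own [-23.5 -20.4]
R2 [ 511.8 -117.8] own [ 29.2 -20.3]
L0 [467.1  -7. ] own [-28.   84.7]
R0 [521.8 -13.4] own [27.1 84.6]
blkLin [457.4 -57. ] own [-31.8  33.9]
blkRin [522.1 -65.1] own [33.4 33.3]
blkout [461.  -30.9] own [-31.3  60.2]
blkRout [524.5 -38.9] own [32.8 59.6]
```

Call:
send_rows:
  plan: "10 0 10 0 95; 12 0 20 0 95; 12 0 20 0 95; 12 0 20 0 95; 12 0 20 0 95; 8 0 15 0 95; 0 0 0 0 95; 0 0 0 0 95"

```text
t: 29.3
eef_pos: [480.9, -66.8, 91.2]
tcp_rot: [-3.111, -0.01, 1.456]
ft_force: [0.3, 0.1, -0.0]
opening: 0.997
```

Call:
send_rows:
  plan: "-5 4 5 0 95; -5 4 10 0 95; 0 0 12 0 95; 0 0 12 0 95; 0 0 0 0 95"

```text
t: 29.8
eef_pos: [488.5, -80.2, 50.2]
tcp_rot: [-3.115, -0.009, 1.455]
ft_force: [-0.4, 0.0, -0.8]
opening: 1.0
```

Call:
send_rows:
  plan: "2 -1 6 0 95; 0 0 6 0 95; 0 0 3 0 95; 0 0 0 0 95"

```text
t: 30.2
eef_pos: [488.0, -78.9, 34.7]
tcp_rot: [-3.116, -0.009, 1.453]
ft_force: [-0.5, 0.0, 0.1]
opening: 1.0
```

```bash
python3 - <<'E'
from h import *
s=env.state(); print(s['eef_pos'],s['tcp_rot'],s['opening'],s['ft_force'])
p=cam('wrist'); save(p,'b5.png')
E
```

```text
[488.00132791 -78.94294399  34.65905535] [-3.11646684 -0.00909756  1.4533001 ] 1.0000044586232608 [-0.48382743  0.04783899  0.07910377]
```

View pics/b5.png

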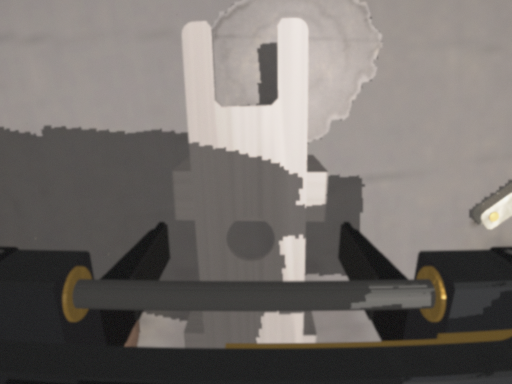

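Gauge is rotated slightly in view but fits between the jaws; hole at (250,239). Grip.

Call:
send_rows:
  plan: "0 0 0 -0.02 60; 0 0 0 0 0; 0 0 0 0 0; 0 0 0 0 0; 0 0 0 0 0; 0 0 0 0 0; 0 0 0 0 0"

```text
t: 30.95
eef_pos: [488.5, -78.9, 35.8]
tcp_rot: [-3.118, -0.009, 1.476]
ft_force: [0.3, -0.9, 0.2]
opening: 0.562
```

Call:
send_rows:
  plan: "0 0 -3 0 0; 0 0 -6 0 0; 0 0 -10 0 0; 0 0 -15 0 0; 0 0 -18 0 0; 0 0 -15 0 0; 0 0 -8 0 0; 0 0 0 0 0"

```text
t: 31.75
eef_pos: [490.1, -79.8, 117.0]
tcp_rot: [-3.119, -0.009, 1.476]
ft_force: [-0.5, -0.1, -0.8]
opening: 0.559
```

```bash
python3 - <<'E'
from h import *
s=env.state(); print(s['eef_pos'],s['tcp_rot'],s['opening'],s['ft_force'])
p=cam('wrist'); save(p,'c1.png')
import pickle; pickle.dump(p,open('c1.pkl','wb'))
p=cam('scene'); i=p['image'][100:270,200:380]; cv2.imwrite('pics/c1s.png',cv2.resize(i[:,:,::-1],None,fx=3.5,fy=3.5,interpolation=cv2.INTER_CUBIC))
E
```

```text
[490.10173319 -79.7870324  117.0293482 ] [-3.11900375 -0.00910288  1.47560759] 0.5588928875807954 [-0.50207176 -0.0974099  -0.83932812]
```

View pics/c1.png

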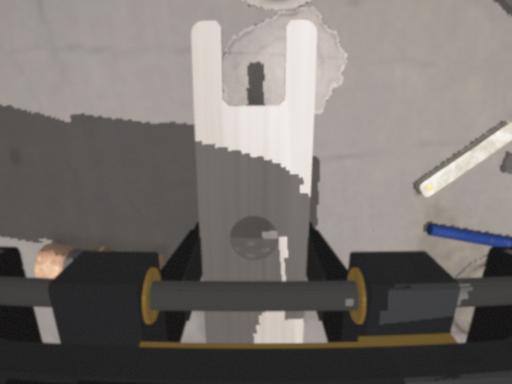

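View pics/c1s.png

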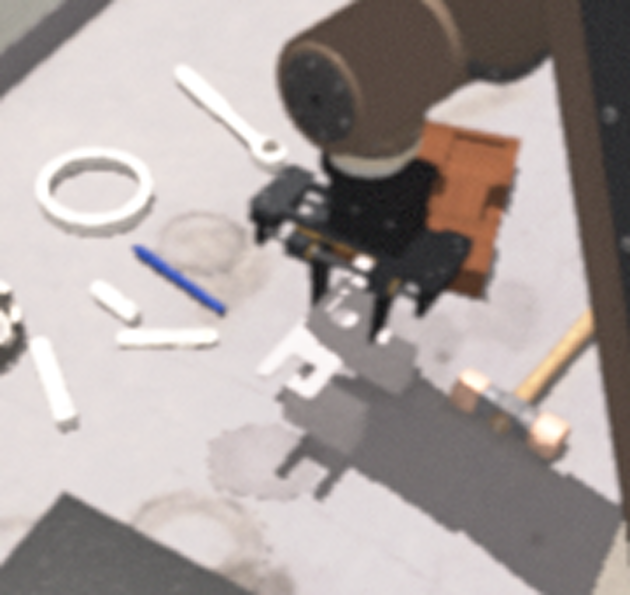

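```bash
cat >> h.py <<'E'
from scipy.spatial.transform import Rotation as Ro
def tool(pos,rot,w):  # world->tool xyz
    return Ro.from_euler('xyz',rot).as_matrix().T@(np.array(w)-np.array(pos))
def at_tool(p,pos,rot,u,v,zt): # intersect ray with tool plane z=zt
    o,d=ray(p,u,v); R=Ro.from_euler('xyz',rot).as_matrix().T; o=R@(o-np.array(pos)); d=R@d
    return o+d*(zt-o[2])/d[2]
E
python3 - <<'E'
from h import *
import pickle
p=pickle.load(open('c1.pkl','rb')); s=env.state()
for nm,q in [('hole',(252,238)),('holeTop',(252,217)),('tipL',(207,21)),('tipR',(301,21)),('slot',(254,105)),('L',(193,40)),('L2',(200,220)),('R',(316,40)),('R2',(311,190))]:
    print(nm,np.round(at_tool(p,s['eef_pos'],s['tcp_rot'],*q,-17.2),1))
E
```

```text
hole [  9.9  -0.2 -17.2]
holeTop [ 21.2  -0.2 -17.2]
tipL [110.3 -19.5 -17.2]
tipR [110.4  20.8 -17.2]
slot [ 74.8   0.7 -17.2]
L [102.6 -25.8 -17.2]
L2 [ 19.5 -26.  -17.2]
R [102.7  27.5 -17.2]
R2 [ 35.   28.2 -17.2]
```

Call:
send_rows:
  plan: "-12 0 0 -0.01 0; -22 0 0 -0.03 0; -32 0 0 -0.04 0; -36 0 0 -0.04 0; -36 0 0 -0.04 0; -36 0 0 -0.04 0; -32 0 0 -0.04 0; -26 0 0 -0.03 0"

```text
t: 32.65
eef_pos: [492.7, -315.0, 105.6]
tcp_rot: [-3.112, -0.024, 1.761]
ft_force: [0.4, 0.3, -1.6]
opening: 0.558
```

Call:
send_rows:
  plan: "-22 0 0 -0.01 0; -18 0 0 0 0; -12 0 0 0 0; 0 0 0 0 0; 0 0 0 0 0"

```text
t: 33.15
eef_pos: [501.1, -370.0, 98.7]
tcp_rot: [-3.108, -0.03, 1.768]
ft_force: [0.5, -1.0, -1.3]
opening: 0.559
```

Call:
send_rows:
  plan: "-8 -4 0 0 0; -11 -5 0 0 0; -9 -4 0 0 0; -4 -2 0 0 0; 0 0 0 0 0; 0 0 0 0 0"

```text
t: 33.75
eef_pos: [491.8, -405.4, 98.4]
tcp_rot: [-3.107, -0.031, 1.77]
ft_force: [0.7, 0.4, -1.3]
opening: 0.563
```

```bash
python3 - <<'E'
from h import *
s=env.state(); print(s['eef_pos'],s['tcp_rot'],s['opening'],s['ft_force'])
p=cam('wrist'); save(p,'c2.png')
import pickle; pickle.dump((p,s),open('c2.pkl','wb'))
cv2.imwrite('pics/c2.png',cv2.resize(cv2.imread('pics/c2.png'),None,fx=1.5,fy=1.5,interpolation=cv2.INTER_CUBIC))
E
```

```text
[ 491.75214577 -405.38903067   98.39288731] [-3.10743556 -0.03068642  1.76976897] 0.5634695322128137 [ 0.73306423  0.37716483 -1.33300287]
```

View pics/c2.png

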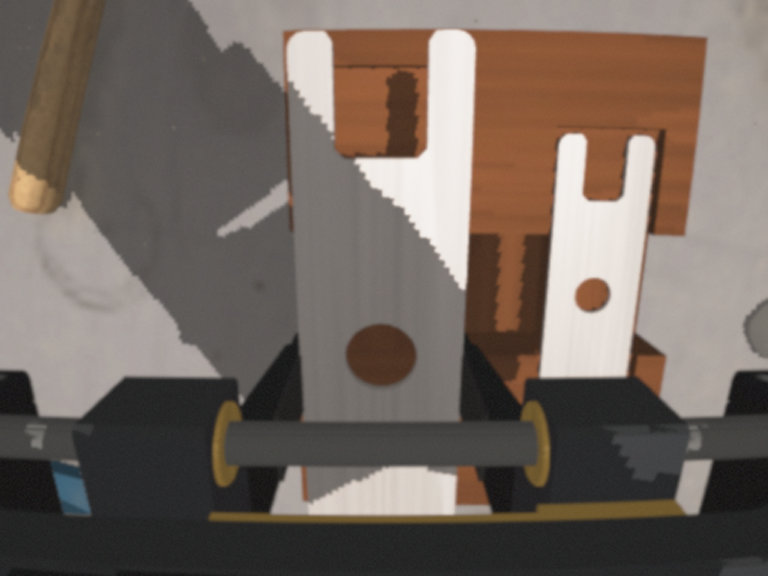

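```bash
python3 - <<'E'
from h import *
import pickle
p,s=pickle.load(open('c2.pkl','rb'))
o=np.array([491.0,-395.1]);a=.197;X=np.array([np.cos(a),np.sin(a)]);Y=np.array([-np.sin(a),np.cos(a)])
own=lambda w:np.round([(w[:2]-o)@X,(w[:2]-o)@Y],1)
for nm,q in [('TR 140,118',(706,38)),('140,30',(684,236)),('-45,30',(291,232)),('-45,118',(285,32)),('?,103',(370,66.5)),('?,30',(490,235))]:
    print(nm,own(at_z(p,q[0]/1.5,q[1]/1.5,40)))
R=Ro.from_euler('xyz',s['tcp_rot']).as_matrix()
for nm,q in [('hole',(381,354.5)),('tipL',(310,31)),('tipR',(452,30)),('slot',(384,157)),('L',(288,60)),('L2',(298,300)),('R',(475,60)),('R2',(464,300))]:
    t=at_tool(p,s['eef_pos'],s['tcp_rot'],q[0]/1.5,q[1]/1.5,-17.2); w=R@t+s['eef_pos']
    print(nm,np.round(t,1),own(w),np.round(w[2],1))
print('tcp own',own(s['eef_pos']), own(R@[10.3,0,-14]+s['eef_pos']))
E
```

```text
TR 140,118 [139.1 118.2]
140,30 [139.6  30.5]
-45,30 [-44.8  30. ]
-45,118 [-44.7 117.6]
?,103 [ -7.8 102.9]
?,30 [47.7 29.4]
hole [ 11.3   0.6 -17.2] [-0.1  0.6] 115.9
tipL [110.2 -19.6 -17.2] [-20.5  99.3] 119.6
tipR [110.5  20.6 -17.2] [19.7 99.8] 118.3
slot [ 75.    1.5 -17.2] [ 0.6 64.2] 117.8
L [102.5 -26.1 -17.2] [-27.   91.6] 119.6
L2 [ 30.3 -26.1 -17.2] [-26.8  19.4] 117.4
R [102.5  27.5 -17.2] [26.6 91.8] 117.8
R2 [ 30.4  27.3 -17.2] [26.6 19.7] 115.6
tcp own [ -1.3 -10.2] [-0.8 -0.4]
```

Call:
send_rows:
  plan: "-0.3 0.3 8 0 0; -0.4 0.4 12 0 0; -0.5 0.5 12 0 0; -0.4 0.4 10 0 0; 0 0.2 6 0 0; 0 0 0 0 0; 0 0 0 0 0"

```text
t: 34.5
eef_pos: [491.9, -403.9, 44.5]
tcp_rot: [-3.106, -0.033, 1.771]
ft_force: [-1.0, -0.4, -1.1]
opening: 0.56
```

```bash
python3 - <<'E'
from h import *
s=env.state(); print(s['eef_pos'],s['tcp_rot'],s['opening'],s['ft_force'])
p=cam('wrist'); save(p,'c3.png')
import pickle; pickle.dump((p,s),open('c3.pkl','wb'))
cv2.imwrite('pics/c3.png',cv2.resize(cv2.imread('pics/c3.png'),None,fx=1.5,fy=1.5,interpolation=cv2.INTER_CUBIC))
o=np.array([491.0,-395.1]);a=.197;X=np.array([np.cos(a),np.sin(a)]);Y=np.array([-np.sin(a),np.cos(a)])
own=lambda w:np.round([(w[:2]-o)@X,(w[:2]-o)@Y],1)
R=Ro.from_euler('xyz',s['tcp_rot']).as_matrix(); print(own(R@[10.7,0,-14]+s['eef_pos']))
E
```

```text
[ 491.85836273 -403.89944695   44.4824696 ] [-3.10603883 -0.03296046  1.77102054] 0.5599171283506178 [-1.00466243 -0.37937033 -1.07028666]
[-0.4  1.4]
```

View pics/c3.png

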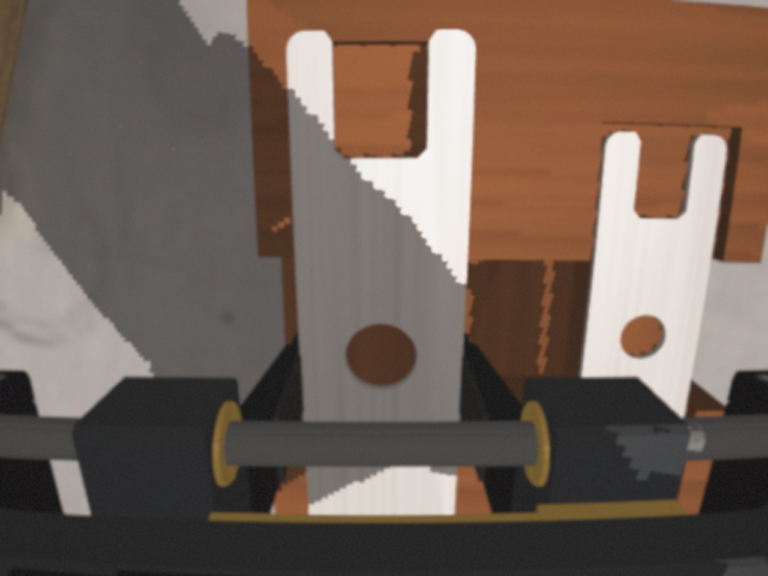

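```bash
python3 - <<'E'
from h import *
import pickle
p,s=pickle.load(open('c3.pkl','rb'))
o=np.array([491.0,-395.1]);a=.197;X=np.array([np.cos(a),np.sin(a)]);Y=np.array([-np.sin(a),np.cos(a)])
own=lambda w:np.round([(w[:2]-o)@X,(w[:2]-o)@Y],1)
for nm,q in [('140,30',(761,262)),('-45,30',(259,256)),('?,103',(370,42.5)),('?,30',(490,261))]:
    print(nm,own(at_z(p,q[0]/1.5,q[1]/1.5,40)))
R=Ro.from_euler('xyz',s['tcp_rot']).as_matrix()
for nm,q in [('hole',(381,354.5)),('tipL',(310,31)),('tipR',(452,30)),('slot',(384,157)),('L',(288,60)),('L2',(298,300)),('R',(475,60)),('R2',(464,300))]:
    t=at_tool(p,s['eef_pos'],s['tcp_rot'],q[0]/1.5,q[1]/1.5,-17.2); w=R@t+s['eef_pos']
    print(nm,np.round(t,1),own(w),np.round(w[2],1))
E
```

```text
140,30 [140.  31.]
-45,30 [-45.1  30.5]
?,103 [ -4.6 103. ]
?,30 [38.6 29.6]
hole [ 11.3   0.6 -17.2] [0.3 2. ] 62.0
tipL [110.2 -19.6 -17.2] [-20.2 100.7] 66.0
tipR [110.5  20.6 -17.2] [ 20.  101.2] 64.6
slot [ 75.    1.4 -17.2] [ 0.9 65.6] 64.1
L [102.5 -26.1 -17.2] [-26.7  92.9] 66.0
L2 [ 30.3 -26.1 -17.2] [-26.4  20.8] 63.6
R [102.5  27.5 -17.2] [26.8 93.2] 64.1
R2 [ 30.3  27.3 -17.2] [26.9 21.1] 61.7
```

Call:
send_rows:
  plan: "-1 0.1 3 0 0; -0.7 0.1 4 0 0; -0.3 0.1 4 0 0; -0.3 0.1 3 0 0; 0 0 0 0 0"

```text
t: 35.05
eef_pos: [492.6, -406.4, 30.5]
tcp_rot: [-3.107, -0.031, 1.771]
ft_force: [-0.4, 0.6, -1.9]
opening: 0.558
```

```bash
python3 - <<'E'
from h import *
s=env.state(); print(s['eef_pos'],s['tcp_rot'],s['opening'],s['ft_force'])
o=np.array([491.0,-395.1]);a=.197;X=np.array([np.cos(a),np.sin(a)]);Y=np.array([-np.sin(a),np.cos(a)])
own=lambda w:np.round([(w[:2]-o)@X,(w[:2]-o)@Y,w[2]],1)
R=Ro.from_euler('xyz',s['tcp_rot']).as_matrix()
for t in [(10.7,.7,-14.2),(110.7,.7,-14.2),(-89.3,.7,-14.2),(10.7,27.7,-14.2),(10.7,-26.3,-14.2)]: print(own(R@t+s['eef_pos']))
E
```

```text
[ 492.55636844 -406.40631223   30.51194121] [-3.10728394 -0.0310327   1.77096434] 0.55842781293043 [-0.40274486  0.61145376 -1.8525301 ]
[ 0.5 -1.1 45. ]
[ 0.2 98.8 48.1]
[   0.8 -101.1   41.9]
[27.5 -1.  44.1]
[-26.5  -1.2  45.9]
```

Call:
send_rows:
  plan: "0.4 0 3 0 0; 0.3 -0.2 2 0 0; 0 0 1 0 0; 0 0 0 0 0"

```text
t: 35.45
eef_pos: [491.9, -405.5, 24.0]
tcp_rot: [-3.107, -0.031, 1.771]
ft_force: [0.7, 0.1, -1.8]
opening: 0.557
```

```bash
cat >chk.py <<'E'
from h import *
s=env.state(); print(np.round(s['eef_pos'],1),np.round(s['tcp_rot'],3),s['opening'],s['ft_force'])
o=np.array([491.0,-395.1]);a=.197;X=np.array([np.cos(a),np.sin(a)]);Y=np.array([-np.sin(a),np.cos(a)])
own=lambda w:np.round([(w[:2]-o)@X,(w[:2]-o)@Y,w[2]],1)
R=Ro.from_euler('xyz',s['tcp_rot']).as_matrix()
for t in [(10.7,.7,-14.2),(110.7,.7,-14.2),(-89.3,.7,-14.2),(10.7,27.7,-14.2),(10.7,-26.3,-14.2)]: print(own(R@t+s['eef_pos']))
E
python3 chk.py
```

```text
[ 491.9 -405.5   24. ] [-3.107 -0.031  1.771] 0.5566149990199136 [ 0.68021936  0.07285433 -1.84203402]
[ 0.  -0.2 38.5]
[-0.3 99.8 41.6]
[   0.4 -100.1   35.4]
[27.  -0.  37.6]
[-26.9  -0.3  39.5]
```

Call:
send_rows:
  plan: "0 0 1 0 0; 0 0 1 0 0; 0 0 1 0 0"

```text
t: 35.75
eef_pos: [492.0, -405.6, 21.1]
tcp_rot: [-3.108, -0.031, 1.771]
ft_force: [0.8, -0.1, -1.2]
opening: 0.56
```

Call:
send_rows:
  plan: "0 0 1 0 0; 0 0 1 0 0"

```text
t: 35.95
eef_pos: [492.0, -405.6, 19.8]
tcp_rot: [-3.108, -0.03, 1.771]
ft_force: [-4.6, 3.5, 14.7]
opening: 0.56
```

```bash
python3 chk.py; python3 - <<'E'
from h import *
p=cam('wrist'); save(p,'c4.png')
cv2.imwrite('pics/c4.png',cv2.resize(cv2.imread('pics/c4.png'),None,fx=1.5,fy=1.5,interpolation=cv2.INTER_CUBIC))
E
```

```text
[ 492.  -405.6   19.8] [-3.108 -0.03   1.771] 0.5600000154186188 [-4.58652731  3.50015812 14.67513682]
[ 0.  -0.2 34.3]
[-0.3 99.8 37.3]
[   0.4 -100.1   31.3]
[27.  -0.1 33.4]
[-26.9  -0.3  35.2]
```

View pics/c4.png

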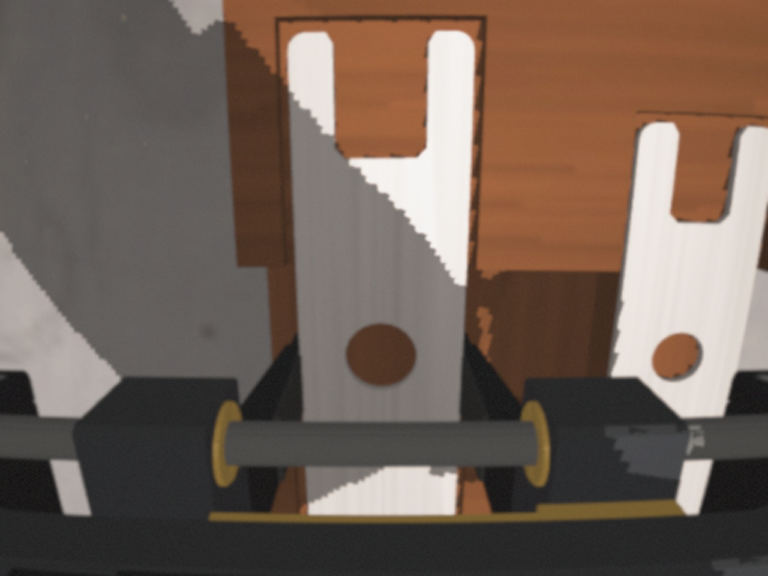

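Call:
send_rows:
  plan: "0 0 0 0 68; 0 0 0 0 68; 0 0 0 0 68; 0 0 0 0 68; 0 0 0 0 68"

```text
t: 36.5
eef_pos: [492.2, -405.9, 20.3]
tcp_rot: [-3.109, -0.029, 1.771]
ft_force: [0.6, 0.6, -0.1]
opening: 0.715
```

Call:
send_rows:
  plan: "0 0 -8 0 68; 0 0 -15 0 68; 0 0 -25 0 68; 0 0 -30 0 68; -10 0 -35 0 68; -15 0 -35 0 68; -15 0 -30 0 68; 0 0 0 0 68"

```text
t: 37.3
eef_pos: [507.5, -449.8, 212.1]
tcp_rot: [-3.11, -0.026, 1.772]
ft_force: [-0.2, 0.0, 0.4]
opening: 0.717
```

```bash
python3 chk.py; python3 - <<'E'
from h import *
import pickle
p=cam('wrist'); save(p,'c5.png'); pickle.dump(p,open('c5.pkl','wb'))
cv2.imwrite('pics/c5.png',cv2.resize(cv2.imread('pics/c5.png'),None,fx=1.5,fy=1.5,interpolation=cv2.INTER_CUBIC))
p=cam('scene'); i=p['image'][90:270,210:400]; cv2.imwrite('pics/c5s.png',cv2.resize(i[:,:,::-1],None,fx=3.3,fy=3.3,interpolation=cv2.INTER_CUBIC))
E
```

```text
[ 507.5 -449.8  212.1] [-3.11  -0.026  1.772] 0.716683482454343 [-0.15395348  0.03301108  0.35632856]
[  6.6 -46.6 226.6]
[  6.2  53.4 229.2]
[   7.  -146.6  223.9]
[ 33.6 -46.5 225.7]
[-20.4 -46.7 227.4]
```

View pics/c5.png

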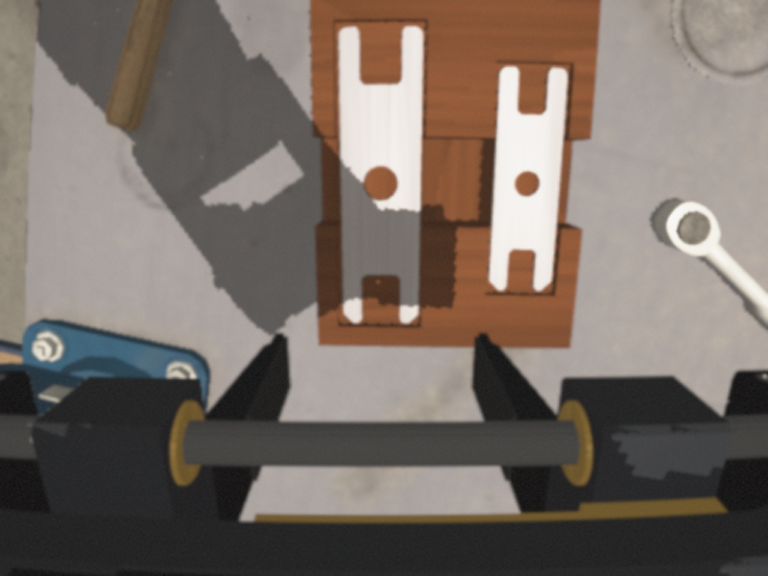

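View pics/c5s.png

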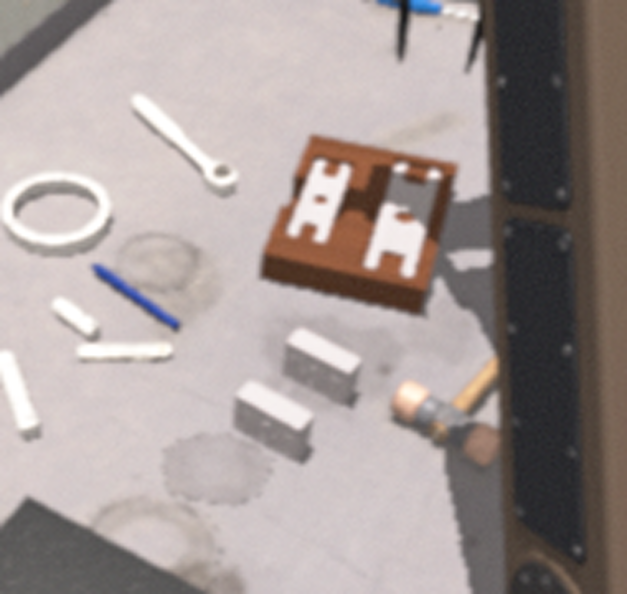

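```bash
python3 - <<'E'
from h import *
import pickle
p=pickle.load(open('c5.pkl','rb'))
o=np.array([491.0,-395.1]);a=.197;X=np.array([np.cos(a),np.sin(a)]);Y=np.array([-np.sin(a),np.cos(a)])
own=lambda w:np.round([(w[:2]-o)@X,(w[:2]-o)@Y],1)
for nm,q,z in [('hole',(380,182.5),37),('tipTL',(349,26),37),('tipTR',(412,26),37),('botL',(352,323),37),('botR',(410,323),37),('L',(338,60),37),('R',(424,60),37),('L2',(342,270),37),('R2',(419,270),37),('pk top',(380,20.5),40),('pk bot',(380,325),40)]:
    print(nm,own(at_z(p,q[0]/1.5,q[1]/1.5,z)))
print(env.state()['t'])
E
```

```text
hole [-0.2 -0.2]
tipTL [-20.8 100. ]
tipTR [19.8 99.9]
botL [ -20.2 -101.5]
botR [  22.2 -100.8]
L [-28.1  79. ]
R [27.9 79. ]
L2 [-27.  -61.8]
R2 [ 27.8 -61.1]
pk top [ -0.7 102.5]
pk bot [   0.4 -101.7]
37.4
```

```bash
python3 -c "
from h import *
print(job_done())"
```

```text
the job is handed in; nothing more can be done
None
```

The gap gauge is back in the long pocket of the tray, lying flat, and I handed the job in at about 37.5 s.

**What I did**
- I slid the gauge about 100 mm until one end stood about 75 mm out past the plate's right-hand edge. I gripped it there and lifted it.
- I laid it across both steel blocks and let go, then took it again about 10 mm from its middle.
- I lowered it into the pocket until it touched. The wrist read about 15 N and the computed underside height was 34.3 mm, against a pocket floor at 34 mm. Then I released it and backed off.

**Last checks**
- **Fit:** the wrist picture shows the pocket's outline all round the gauge. Its centre is within 0.5 mm of the pocket's middle, and its length and width come out right for a gauge lying at floor height.
- **Surroundings:** the scene picture shows the shafts and the feeler set apparently untouched. The gripper was clear at z = 212 mm and touching nothing.

**What did not go as planned**
- The tool slowly tilted out of vertical during the drag, by up to about 0.08 rad. I corrected this by pressing the shut fingers lightly (about 10 N) against the side of the fixed granite plate. About 0.03 rad of tilt remained when I set the gauge down.
- From that tilt I expected the end nearest the tray's far side to touch about 3 mm early, but first contact came with the gauge's middle at floor height.
- In the final picture the pocket's ends measured about 1 mm short of their nominal length. That is within the camera's stated 2 mm accuracy.

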